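Put a painted panel in the drying rack and start the fan dryer

TASK

Take the painted panel from the little easel and stand it on edge in the empty, orange-tagged slot of the drying rack, lowering it all the way to the bottom before you let go. Then start the fan dryer at its key pad: press the yellow key, then the blue key, then the green key, each fully down, one at a time. Press no key before the panel stands in the rack, never press the red key, and leave the other panels and everything else on the table where they are.

Things in the scene. Friction and masses are not known exactly. Their poses are not given: they have to be found in the camera images.
- panel: Panel to be dried: rigid board 120 mm wide, 130 high, 10 thick, about 120 g, ochre with one pink disc on both faces, top 40 mm bare wood. Origin: middle of its lower edge; x across the thickness, y along the width, z up the board to its top edge. It starts on the easel, leaning about 26 degrees from upright with its top towards the robot; in the rack either face may face either way
- panel_grip (a point): Point to pinch the panel (across its 10 mm thickness): in the middle of its thickness and width, 15 mm below its top edge, 115 mm above its lower edge. Same axes as the panel
- easel: Small dark wooden easel, fixed, foot board 130 x 120 mm. Origin at table height, 35 mm below the middle of the panel's lower edge; z up. The backrest, on the panel's robot side, is 100 mm wide and covers only the panel's lower 65 mm; a lip 7 mm high holds the panel's foot on the other side: draw the panel out along its own z axis
- rack: Dark wooden drying rack, fixed, 230 x 174 x 42 mm. Origin: under its centre at table height; x along the row of slots, y along each slot. Three slots at x = -70, 0, +70 mm, each 15 mm wide and 150 mm long between bars with rounded tops; slot floors 12 mm, bar tops 40 mm, side rails at the slot ends 42 mm above the table. Two slots hold other panels
- free_slot: The empty slot of the rack, marked by two orange tags on the side rails at its two ends. Origin: centre of the slot's floor (12 mm above the table), where the middle of the panel's lower edge must come to stand; x across the slot (its 15 mm width), y along it (150 mm), z up
- panel_grey: Panel already in the rack, same size, grey with three cream discs; stands on edge in another slot, loose. Origin: middle of its lower edge, z up. Leave it
- panel_red: Panel already in the rack, same size, dark red with two ochre discs; stands on edge in another slot, loose. Origin: middle of its lower edge, z up. Leave it
- keypad: Fan dryer's key pad, fixed: grey box 150 x 150 x 30 mm with four round keys in a square, 60 mm between centres; which colour is where changes. Origin: centre of its underside; z up
- key_yellow_top (a point): Centre of the top face of the yellow key: a round spring key 28 mm across in a black collar 44 mm across and 12 mm high; the top stands 52 mm above the table, 10 mm above the collar, and the point moves down with the key
- key_blue_top (a point): Centre of the top face of the blue key: a round spring key 28 mm across in a black collar 44 mm across and 12 mm high; the top stands 52 mm above the table, 10 mm above the collar, and the point moves down with the key
- key_green_top (a point): Centre of the top face of the green key: a round spring key 28 mm across in a black collar 44 mm across and 12 mm high; the top stands 52 mm above the table, 10 mm above the collar, and the point moves down with the key
- key_red_top (a point): Centre of the top face of the red key: a round spring key 28 mm across in a black collar 44 mm across and 12 mm high; the top stands 52 mm above the table, 10 mm above the collar, and the point moves down with the key
- key_yellow (a joint): How far the yellow key is pushed down, m: 0 is up, 0.006 fully down; it is pushed straight down against a spring that takes about 1.5 N to start and 5 N to bottom, and springs back when released
- key_blue (a joint): How far the blue key is pushed down, m: 0 is up, 0.006 fully down; it is pushed straight down against a spring that takes about 1.5 N to start and 5 N to bottom, and springs back when released
- key_green (a joint): How far the green key is pushed down, m: 0 is up, 0.006 fully down; it is pushed straight down against a spring that takes about 1.5 N to start and 5 N to bottom, and springs back when released
- key_red (a joint): How far the red key is pushed down, m: 0 is up, 0.006 fully down; it is pushed straight down against a spring that takes about 1.5 N to start and 5 N to bottom, and springs back when released
- brass_rule: Brass strip 25 x 200 x 4 mm lying on the table. Origin: centre of its underside. Leave it
- ink_jar: Amber ink jar with a black cap, 52 mm across and 65 mm high. Origin: centre of its underside. Leave it
- brush: Paint brush lying on the table, about 0.2 m long. Leave it
- cup: Terracotta cup, 76 mm across the rim and 85 mm high. Origin: centre of its underside. Leave it
- seal: Turned wooden stamp, 36 mm across and 63 mm high, standing. Origin: centre of its underside. Leave it
Things that resemble listed ones, but are neither listed nor needed, are in the scene too. Leave any purple look-alike of the panel_grey alone. What is shaped like the panel but purple is not meant.

How it is judged:
On the way, in this order (a step that is already met when the one before it is completed fails the run):
1. the panel is down in the tagged slot (lower edge within 8 mm of its floor) while still held (x of panel in the frame of free_slot between -0.006 and 0.006 m and y of panel in the frame of free_slot between -0.025 and 0.025 m and z of panel in the frame of free_slot between -0.005 and 0.008 m and angle between panel's own z axis and vertical below 0.25 rad and angle between the x axis of panel and the x axis of free_slot, either way round below 0.26 rad and contact force between the fingers and panel above 0.5 N), for 0.1 s.
2. the yellow key is pressed at least 4.5 mm down, the other keys up, the panel in its slot and let go (value of joint key_yellow above 0.0045 m and value of joint each of key_blue, key_green, key_red below 0.002 m and x of panel in the frame of free_slot between -0.006 and 0.006 m and y of panel in the frame of free_slot between -0.025 and 0.025 m and z of panel in the frame of free_slot between -0.005 and 0.008 m and angle between panel's own z axis and vertical below 0.25 rad and angle between the x axis of panel and the x axis of free_slot, either way round below 0.26 rad and contact force between the fingers and panel below 0.2 N), for 0.05 s.
3. the blue key is pressed at least 4.5 mm down, the other keys up, the panel in its slot and let go (value of joint key_blue above 0.0045 m and value of joint each of key_yellow, key_green, key_red below 0.002 m and x of panel in the frame of free_slot between -0.006 and 0.006 m and y of panel in the frame of free_slot between -0.025 and 0.025 m and z of panel in the frame of free_slot between -0.005 and 0.008 m and angle between panel's own z axis and vertical below 0.25 rad and angle between the x axis of panel and the x axis of free_slot, either way round below 0.26 rad and contact force between the fingers and panel below 0.2 N), for 0.05 s.
4. the green key is pressed at least 4.5 mm down, the other keys up, the panel in its slot and let go (value of joint key_green above 0.0045 m and value of joint each of key_yellow, key_blue, key_red below 0.002 m and x of panel in the frame of free_slot between -0.006 and 0.006 m and y of panel in the frame of free_slot between -0.025 and 0.025 m and z of panel in the frame of free_slot between -0.005 and 0.008 m and angle between panel's own z axis and vertical below 0.25 rad and angle between the x axis of panel and the x axis of free_slot, either way round below 0.26 rad and contact force between the fingers and panel below 0.2 N), for 0.05 s.
At the end, for the whole second after the job is handed in: The panel stands at rest and released in the tagged slot: lower edge within 8 mm of its floor, within 6 mm of its middle across and 25 mm along, under 14 degrees from upright; all keys are up (under 2 mm down); the other two panels stand (under 23 degrees from upright) (x of panel in the frame of free_slot between -0.006 and 0.006 m and y of panel in the frame of free_slot between -0.025 and 0.025 m and z of panel in the frame of free_slot between -0.005 and 0.008 m and angle between panel's own z axis and vertical below 0.25 rad and angle between the x axis of panel and the x axis of free_slot, either way round below 0.26 rad and linear speed of panel below 0.02 m/s and value of joint each of key_yellow, key_blue, key_green, key_red below 0.002 m and angle between each of panel_grey, panel_red's own z axis and vertical below 0.4 rad); the robot touches nothing.
It fails at once if the red key is pressed (more than 3 mm) (value of joint key_red above 0.003 m).
It fails at once if two keys are down at the same time (each more than 3 mm) (value of joint each of key_yellow, key_blue above 0.003 m or value of joint each of key_yellow, key_green above 0.003 m or value of joint each of key_yellow, key_red above 0.003 m or value of joint each of key_blue, key_green above 0.003 m or value of joint each of key_blue, key_red above 0.003 m or value of joint each of key_green, key_red above 0.003 m).
It fails at once if a key is pressed (more than 3 mm) while the panel does not stand in the tagged slot (value of joint any of key_yellow, key_blue, key_green, key_red above 0.003 m and not (x of panel in the frame of free_slot between -0.006 and 0.006 m and y of panel in the frame of free_slot between -0.025 and 0.025 m and z of panel in the frame of free_slot between -0.005 and 0.008 m and angle between panel's own z axis and vertical below 0.25 rad and angle between the x axis of panel and the x axis of free_slot, either way round below 0.26 rad)).
It fails at once if one of the two panels already in the rack is shifted more than 25 mm or tipped more than 23 degrees (distance of any of panel_grey, panel_red from where it was at the start of the episode above 0.025 m or angle between any of panel_grey, panel_red's own z axis and vertical above 0.4 rad).
It fails at once if the brass rule, ink jar, brush, cup or seal is shifted more than 30 mm (distance of any of brass_rule, ink_jar, brush, cup, seal from where it was at the start of the episode above 0.03 m).
It also fails if it takes over 62 s, if anything falls off the work surface, if the arm or the gripper's body presses on something with over 40 N, if the wrist force passes 120 N, or if a joint passes its speed limit or range.

ROBOT

A 7-joint arm with a two-finger parallel gripper is mounted at the origin on the work surface. World frame = base frame: x ahead of the robot, y to its left, z up, the work surface at z = 0. Lengths are in m, angles in rad, forces in N, time in s.
With the tool pointing down it reaches from about 0.4 to 0.925 m from the base axis. Payload 4.1 kg.
Tool frame: the origin (TCP) lies on the centre line of the jaws, within the pads' length; the fingertips stand 8 mm ahead of it and the grasp point (between the pads) lies 11 mm behind it (manip.finger_overhang is the distance from the TCP to the fingertips, in m); z points along the fingers, y is the line along which they close (so a half turn about z gives the same grasp; the last joint's range is limited). The gripper opens to 85 mm and grips with 20 to 120 N. Pads are 22 mm wide; open, the fingers measure 114 mm over their backs; the gripper's body (76 mm by 85 mm) begins 54 mm behind the grasp point. The pads swing forward as they close: fully open they stand 13 mm farther back than shut.
Start: joints at [-1.282, 0.398, 0.045, 1.537, -0.019, 1.207, -0.051], TCP at [0.246, 0.602, 0.239] pointing down, gripper open.
Joint ranges: [-2.82, 2.82], [-0.49, 2.23], [-1.37, 1.46], [0, 2.46], [-1.36, 4.5], [0.23, 2], [-2.94, 2.94]. Speed limits (rad/s): [2.57, 2.57, 3.14, 3.14, 3.14, 3.14, 3.14].

INTERFACE

Orientations are given as a unit quaternion [w, x, y, z].
In Python, from station import manip, kinematics, imaging gives the robot as it stands. Calls block until the motion is done:
- manip.move_ptp(position, orientation): joint-space move of the TCP to a pose.
- manip.servo_line(position, max_speed=0.15, frame=None, guard=None): straight line of the TCP; frame=None keeps the orientation; max_speed is the mean speed in m/s. With guard (N) it stops when the force on the tool has changed by that much, and returns True; else False.
- manip.move_j(angles): joint-space move.
- manip.grip(opening, strength=None): finger opening in m; strength is the grip in N (None keeps the last); returns when the fingers have stopped.
- manip.dwell(seconds).
- kinematics.inverse_kinematics(position, orientation): joint angles nearest the present ones, or None.
- manip.get_obs(): the state.
- imaging.snapshot(name): name is "side" or "top"; returns the picture (384x512x3 uint8, red, green, blue); there is no depth.
- imaging.camera_params(name): a dict with "fov_y" (degrees; the focal length in pixels is half the picture's height over the tangent of half this angle, whatever the lens; pixels are square), "cx", "cy" (the principal point, pixels), "world_from_camera" (4x4, takes a point from camera to world coordinates). Camera axes: x right, y up, looking along -z (the intrinsics and any distortion apply to the point x, -y, -z); pixel columns grow to the right and rows downward; lengths in m; the calibration is good to about 2 mm. A picture is of the moment at which its call begins. camera_params takes no time and is no camera call.
A pose or a line that the arm cannot do raises manip.MotionError and nothing moves.
- manip.close_job(): hands the job in; it is judged then, once.
The state is a dict: "t": time; "joint_pos": joint angles; "joint_velocities": joint speeds; "tau": joint torques, N m; "ee_pos": TCP position; "orientation": TCP orientation; "force": force on the tool from outside, world axes, zero at the start; "moment": the same for the moment, N m; "width": finger opening in m; "finger_force": force on a finger pad.
Only numpy, scipy, OpenCV 4.12 (cv2) and the standard library are available. Lean on these libraries where they do the work, as an engineer would, in place of code of your own. Each camera call takes 0.05 s, during which the arm holds its last target. There are 200 camera calls.

## Working session

There is one attempt and no reset: what is moved stays moved. The work goes in short steps, each a Python script; the robot and the scene stay as the last script left them, time stands still between calls to the robot, and variables do not carry over. Pictures are saved under pics/ and viewed, at most 10 in all, crops included, and the job is handed in when it is done.

```bash
mkdir -p pics; ls
python3 - <<'E'
from station import manip,imaging
import cv2
for n in("side","top"):
    im=imaging.snapshot(n); cv2.imwrite(f"pics/{n}0.png",im[:,:,::-1])
    print(n,imaging.camera_params(n))
o=manip.get_obs();print(o['t'],o['ee_pos'],o['orientation'],o['width'])
E
```

```text
pics
side {'fov_y': 43.02121074112082, 'cx': 250.18718186113463, 'cy': 197.33835253370887, 'world_from_camera': array([[ 0.77986162,  0.31498864, -0.5409233 , -0.32147136],
       [-0.62589745,  0.40380789, -0.66722677, -1.03658068],
       [ 0.00826024,  0.85890707,  0.51206486,  0.89581536],
       [ 0.        ,  0.        ,  0.        ,  1.        ]])}
top {'fov_y': 45.68295709273474, 'cx': 252.80225733011824, 'cy': 192.89619839008205, 'world_from_camera': array([[-0.02233747,  0.99815605, -0.05644052,  0.44126198],
       [-0.99962626, -0.02140913,  0.01699966, -0.00239635],
       [ 0.01575997,  0.05679915,  0.99826123,  1.33018679],
       [ 0.        ,  0.        ,  0.        ,  1.        ]])}
0.1 [0.24559619 0.60120916 0.23835618] [-1.08482410e-04  1.92659071e-01  9.81265334e-01 -9.02957413e-04] 0.08540651451535348
```

View pics/side0.png

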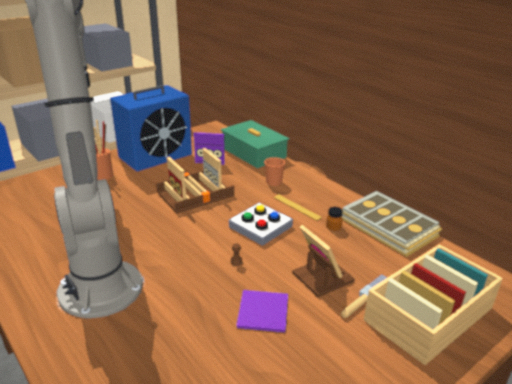

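View pics/top0.png

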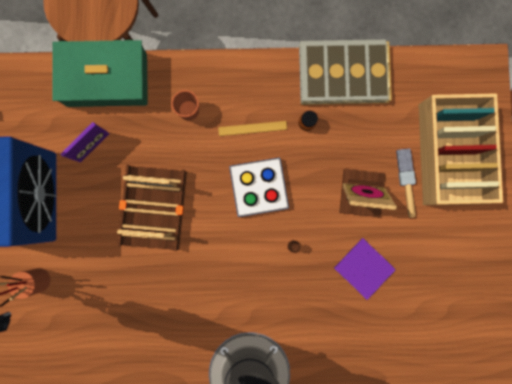

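Top view: the ochre panel with the pink disc is on the easel at (368,192), and the rack is at (152,208) with orange tags at (124,205) and (179,210). The keypad is at (259,187): yellow (247,178), blue (268,175), green (250,199), red (272,196). Things that could be taken for the panel: flat purple sheet (366,268), purple panel (87,142), box boards (465,115–185), rack panels (152,182) and (148,232). By its pink disc and easel, I choose (368,192). Next are close crops of the panel and rack.

Run:
```python
import cv2,numpy as np
t=cv2.imread("pics/top0.png");s=cv2.imread("pics/side0.png")
f=lambda im,x,y,w,h:cv2.resize(im[y:y+h,x:x+w],(400,300),interpolation=cv2.INTER_CUBIC)
cv2.imwrite("pics/crops.png",np.vstack([np.hstack([f(t,330,155,80,60),f(t,100,155,120,90)]),np.hstack([f(s,280,220,100,75),f(s,150,135,100,75)])]))
```

```text
(no output)
```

View pics/crops.png

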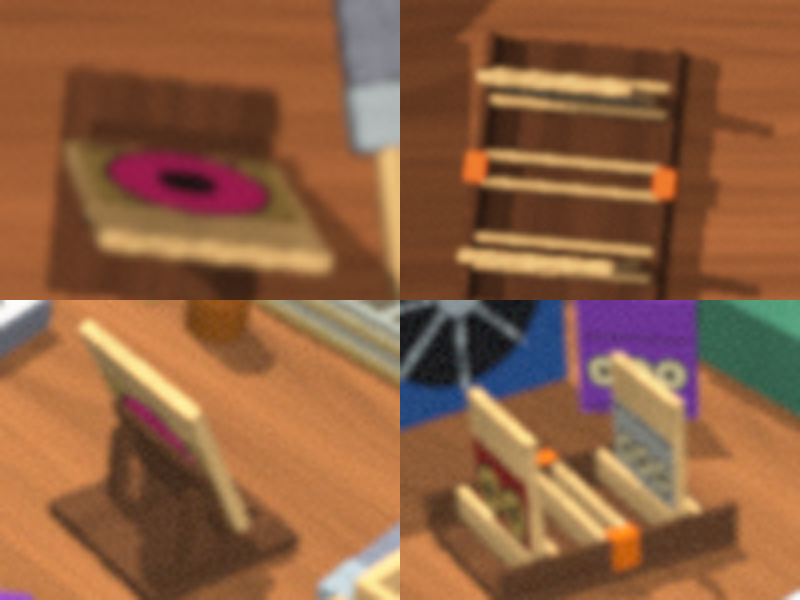

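Crops: the panel is the ochre board with the pink disc, its top strip running from (350,203) to (396,207) in the top view. In the side view the strip runs from (301,227) to (329,248). The middle slot is empty, between two bars and two tags.

```bash
cat > h.py <<'E'
import numpy as np, cv2
from station import manip,imaging,kinematics
from scipy.spatial.transform import Rotation as R
def ray(n,uv):
    p=imaging.camera_params(n);f=192/np.tan(np.radians(p['fov_y']/2));T=p['world_from_camera']
    d=T[:3,:3]@np.array([(uv[0]-p['cx'])/f,-(uv[1]-p['cy'])/f,-1.]);return T[:3,3],d/np.linalg.norm(d)
def plane(n,uv,z):
    o,d=ray(n,uv);return o+d*(z-o[2])/d[2]
def tri(a,b):
    (o1,d1),(o2,d2)=ray('top',a),ray('side',b)
    s=np.linalg.lstsq(np.c_[d1,-d2],o2-o1,rcond=None)[0];p,q=o1+s[0]*d1,o2+s[1]*d2
    return (p+q)/2,np.linalg.norm(p-q)
def blobs(im,lo,hi,box,amin=8):
    x,y,w,h=box;m=np.zeros(im.shape[:2],np.uint8)
    m[y:y+h,x:x+w]=cv2.inRange(cv2.cvtColor(im,cv2.COLOR_BGR2HSV),lo,hi)[y:y+h,x:x+w]
    n,_,st,c=cv2.connectedComponentsWithStats(m)
    return [(c[i].round(1),int(st[i,4])) for i in range(1,n) if st[i,4]>=amin],m
def q(xaxis,zaxis):
    z=np.array(zaxis,float);z/=np.linalg.norm(z);x=np.array(xaxis,float);x-=z*(x@z);x/=np.linalg.norm(x)
    a=R.from_matrix(np.c_[x,np.cross(z,x),z]).as_quat();return np.r_[a[3],a[:3]]
E
python3 - <<'E'
from h import *
np.set_printoptions(precision=4,suppress=True)
I={'top':cv2.imread("pics/top0.png"),'side':cv2.imread("pics/side0.png")}
B={'top':[(225,150,70,70),(110,190,80,35)],'side':[(225,195,70,50),(170,160,60,50)]}
col={'yellow':((22,150,120),(35,255,255)),'blue':((100,130,80),(125,255,255)),'green':((45,100,60),(90,255,255)),'red':((172,150,100),(180,255,255)),'red0':((0,170,100),(4,255,255)),'tag':((5,215,200),(15,255,255))}
for c,(lo,hi) in col.items():
  for n in I:
    r,_=blobs(I[n],lo,hi,B[n][c=='tag'])
    for p,a in r: print(c,n,p,a,plane(n,p,.042 if c=='tag' else .052))
for a,b in[((349.5,203),(300.8,226.2)),((396,207),(328.8,247.2))]: print('edge',tri(a,b),plane('top',a,.152),plane('side',b,.152))
E
```

```text
yellow top [246.6 177.6] 86 [ 0.557  -0.0077  0.052 ]
yellow side [283.1 199.2] 19 [ 0.6496 -0.0147  0.052 ]
yellow side [291.6 203.6] 12 [ 0.6528 -0.0532  0.052 ]
yellow side [259.9 208.2] 41 [ 0.5516 -0.0105  0.052 ]
blue top [267.3 174. ] 96 [ 0.566  -0.0662  0.052 ]
blue side [273.8 215.3] 48 [ 0.5593 -0.0706  0.052 ]
green top [250.1 198.6] 97 [ 0.4977 -0.0162  0.052 ]
green side [247.1 215.8] 46 [ 0.4904 -0.0205  0.052 ]
red0 top [271.1 194.9] 94 [ 0.5068 -0.0754  0.052 ]
red0 side [261.2 222.8] 39 [ 0.5001 -0.0788  0.052 ]
tag side [205.9 195.3] 23 [0.4688 0.1804 0.042 ]
edge (array([ 0.4761, -0.2724,  0.1529]), np.float64(0.00041342686618230275)) [ 0.4762 -0.2727  0.152 ] [ 0.4769 -0.2714  0.152 ]
edge (array([ 0.462 , -0.3904,  0.1581]), np.float64(0.003081116699021715)) [ 0.4632 -0.3936  0.152 ] [ 0.4669 -0.3844  0.152 ]
```

```bash
cat >> h.py <<'E'
E0,E1=np.array([.4762,-.2727,.152]),np.array([.4632,-.3936,.152])
def panel_pose():
    c=(E0+E1)/2;w=(E0-E1)/np.linalg.norm(E0-E1);n=np.array([-w[1],w[0],0]) # towards robot
    a=np.radians(26);return c,w,np.cos(a)*np.array([0,0,1.])+np.sin(a)*n
E
python3 - <<'E'
from h import *
np.set_printoptions(precision=4,suppress=True)
im=cv2.imread("pics/top0.png")
print(im[205,122:127],im[209,177:182])
r,_=blobs(im,(4,190,215),(14,255,255),(112,195,75,22),5)
for p,a in r: print(p,a,plane('top',p,.042))
c,w,z=panel_pose();print(c,w,z)
for s in(1,-1):
  Q=q(s*w,-z)
  for d in(.10,.02,-.026): print(s,d,kinematics.inverse_kinematics(c+d*z,Q))
E
```

```text
[[ 47 124 240]
 [ 45 122 239]
 [ 43 114 232]
 [ 34  90 194]
 [ 26  59 127]] [[ 45 118 235]
 [ 45 123 239]
 [ 44 122 239]
 [ 45 122 238]
 [ 43 115 229]]
[122.1 204.5] 40 [0.4893 0.3442 0.042 ]
[178.7 209.8] 39 [0.4709 0.1855 0.042 ]
[ 0.4697 -0.3332  0.152 ] [0.1069 0.9943 0.    ] [-0.4359  0.0469  0.8988]
1 0.1 [-0.3042 -0.0089  1.0484  2.1039 -0.4002  0.7097  0.9004]
1 0.02 [-0.0709  0.2228  0.8602  2.1295 -0.7874  0.6325  1.2334]
1 -0.026 [ 0.1044  0.2996  0.6529  2.1289 -0.8978  0.5589  1.3223]
-1 0.1 [ 0.0963  0.0022  0.6454  2.0983 -0.4122  0.71   -2.2374]
-1 0.02 [-0.3536  0.4177  1.2791  2.1332 -1.0686  0.8134 -1.6697]
-1 -0.026 [-0.3052  0.6038  1.2697  2.1358 -1.2994  0.8939 -1.5123]
```

Run:
```python
from h import *
np.set_printoptions(precision=4,suppress=True)
c,w,z=panel_pose();Q=q(w,-z)
o=manip.get_obs();p=o['ee_pos']
manip.servo_line([p[0],p[1],.34],max_speed=.2)
manip.move_ptp(c+.10*z,Q)
manip.grip(.045,25)
for d in(.04,):
    print(manip.servo_line(c+d*z,max_speed=.1,guard=6))
o=manip.get_obs();print(o['t'],o['ee_pos']-(c+.04*z),o['force'],o['width'],o['joint_pos'])
ims=[imaging.snapshot(n)[:,:,::-1] for n in('top','side')]
f=lambda im,x,y,w,h:cv2.resize(im[y:y+h,x:x+w],(400,400),interpolation=cv2.INTER_CUBIC)
cv2.imwrite("pics/pre.png",np.hstack([f(ims[0],310,145,100,100),f(ims[1],270,190,100,100)]))
```

```text
False
5.2917 [-0.0001 -0.0004  0.0004] [-0.1642 -0.113  -0.1228] 0.04514487763950222 [-0.1895  0.1943  0.9952  2.1265 -0.746   0.6686  1.202 ]
```

View pics/pre.png

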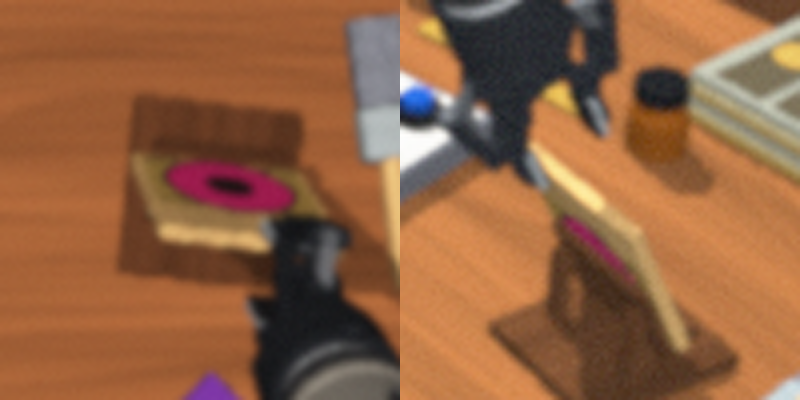

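In the top view the fingertips show at about (386,202), right of the strip's middle. In the side view they are near (309,226), over the far half. I'll project the TCP to see whether this agrees with perspective or shows an error.

```bash
cat >> h.py <<'E'
def proj(n,X):
    p=imaging.camera_params(n);f=192/np.tan(np.radians(p['fov_y']/2));x=np.linalg.inv(p['world_from_camera'])@np.r_[X,1]
    return np.array([p['cx']+f*x[0]/-x[2],p['cy']-f*x[1]/-x[2]]).round(1)
E
python3 - <<'E'
from h import *
c,w,z=panel_pose();o=manip.get_obs();p=o['ee_pos'];qq=o['orientation'];Rm=R.from_quat(np.r_[qq[1:],qq[0]]).as_matrix()
print(Rm.round(3))
for n in('top','side'):
  print(n,'tip+-',[proj(n,p+.008*Rm[:,2]+s*.0225*Rm[:,1]) for s in(1,-1)],'edge mid',proj(n,c),'E0E1',proj(n,E0),proj(n,E1))
E
```

```text
[[ 0.107  0.893  0.437]
 [ 0.994 -0.096 -0.047]
 [-0.     0.44  -0.898]]
top tip+- [array([377.5, 202. ]), array([374.1, 218.1])] edge mid [372.8 205. ] E0E1 [349.5 203. ] [396. 207.]
side tip+- [array([318.4, 224.4]), array([305.6, 235.5])] edge mid [315.2 237.6] E0E1 [301.  226.5] [330.4 249.5]
```

The projected tips at (377,202) and (374,218) in the top view match the silver pads, so the alignment is good. Next I descend and grip.

Run:
```python
from h import *
np.set_printoptions(precision=4,suppress=True)
c,w,z=panel_pose()
print(manip.servo_line(c-.026*z,max_speed=.08,guard=5))
def st(l):
    o=manip.get_obs();print(l,round(o['t'],2),o['ee_pos'],o['force'],o['moment'],o['width'],o['finger_force'])
st('down')
manip.grip(0.02,25);st('20mm')
manip.grip(0.0,30);st('gripped')
```

```text
False
down 6.37 [ 0.4811 -0.3347  0.1291] [-0.8106 -0.481   0.5965] [0.0737 0.4808 0.0057] 0.044944044934506266 0.0
20mm 6.73 [ 0.4811 -0.3344  0.1289] [-0.1206  0.1256  0.7092] [0.0733 0.4254 0.015 ] 0.019826953589194507 0.0
gripped 6.97 [ 0.4807 -0.3343  0.1286] [-1.9388  1.3406  2.3163] [ 0.1974  0.7819 -0.0519] 0.009737425521779567 31.476967334747314
```

```bash
cat >> h.py <<'E'
SL=np.array([(.4893+.4709)/2,(.3442+.1855)/2,.012]);SY=np.array([.0184,.1587,0]);SY/=np.linalg.norm(SY);SX=np.array([SY[1],-SY[0],0])
QS=q(SY,[0,0,-1])
def st(l):
    o=manip.get_obs();print(l,round(o['t'],2),o['ee_pos'].round(4),o['force'].round(2),round(o['width'],4),round(o['finger_force'],1));return o
E
python3 - <<'E'
from h import *
c,w,z=panel_pose()
manip.servo_line(c+.09*z,max_speed=.12);st('out')
p=manip.get_obs()['ee_pos']
manip.servo_line([.50,-.32,.33],max_speed=.15,frame=q(w,[0,0,-1]));st('up')
try: manip.servo_line([SL[0],SL[1],.33],max_speed=.25,frame=QS)
except manip.MotionError as e:
    print(e); manip.move_ptp([SL[0],SL[1],.33],QS)
manip.dwell(.3);o=st('over');print(o['joint_pos'],o['orientation'],QS)
manip.servo_line([SL[0],SL[1],.185],max_speed=.1,guard=6);manip.dwell(.3);st('above slot')
ims=[imaging.snapshot(n)[:,:,::-1] for n in('top','side')]
for n,i in zip(('t1','s1'),ims): cv2.imwrite(f"pics/{n}.png",i)
f=lambda im,x,y,w,h:cv2.resize(im[y:y+h,x:x+w],(400,400),interpolation=cv2.INTER_CUBIC)
cv2.imwrite("pics/over.png",np.hstack([f(ims[0],100,155,100,100),f(ims[1],150,120,100,100)]))
E
```

```text
out 8.08 [ 0.4303 -0.3285  0.2324] [ 0.3   0.34 -2.59] 0.0099 30.6
up 9.03 [ 0.4988 -0.3203  0.329 ] [-0.91 -0.32 -1.82] 0.0094 30.6
over 11.82 [0.4802 0.2646 0.3301] [-0.16 -0.43 -1.43] 0.0094 30.6
[-1.32568657  0.22645761  0.89479271  1.66709714 -0.1812705   1.33499693
 -0.51655355] [-5.50053908e-05  7.46832605e-01  6.65012069e-01  6.85938764e-05] [0.         0.74671632 0.66514265 0.        ]
above slot 13.72 [0.4802 0.2649 0.1852] [-0.88  0.17 -1.49] 0.0097 30.6
```

View pics/over.png

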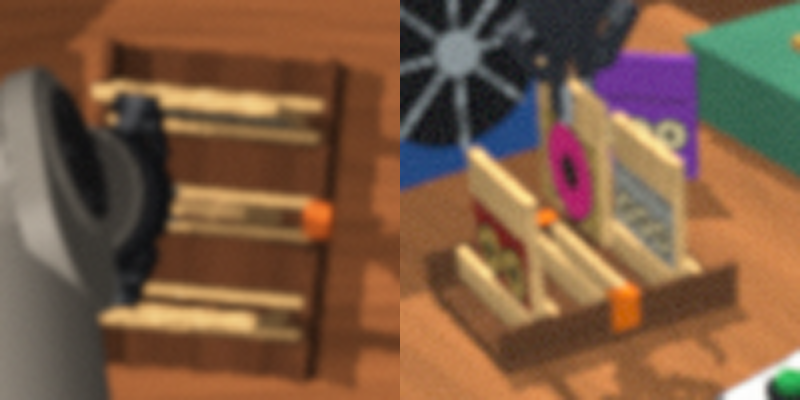

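The panel hangs upright over the middle slot. In the top view its top edge, around (150,207), lies between the bars at rows 204 and 212. I'll measure the lateral offset.

```bash
python3 - <<'E'
from h import *
t=cv2.imread("pics/t1.png").astype(int);a=cv2.imread("pics/top0.png").astype(int)
for x in(150,156,162): 
  print(x,'now',t[199:217,x,2],'\n   before',a[199:217,x,2])
z=.185+.026
for d in(-.06,-.04,-.02):
  print('pred top edge',proj('top',np.r_[(SL+d*SY)[:2],z]),'slot@.04',proj('top',np.r_[(SL+d*SY)[:2],.04]))
E
python3 - <<'E'
import cv2
i=cv2.imread("pics/t1.png");cv2.imwrite("pics/z.png",cv2.resize(i[192:222,135:185],(800,480),interpolation=cv2.INTER_CUBIC))
E
```

```text
150 now [ 95 102 134 185 208 195 174 170 170 155 134 135 150 142 115  97  96  98] 
   before [ 93  99 131 182 201 177 125  98  96 101 127 177 203 184 133  98  95  97]
156 now [102 104 121 164 205 215 198 181 177 168 142 125 139 147 130 106 101 104] 
   before [100 103 118 162 201 204 165 118 101 103 114 151 193 204 170 121 103 102]
162 now [103 104 106 133 183 207 189 148 119 111 106 105 128 146 142 117 100  98] 
   before [100 100 104 131 181 204 182 133 103  99 103 129 177 205 190 142 106  96]
pred top edge [160.5 207.7] slot@.04 [171.8 209.1]
pred top edge [152.3 206.9] slot@.04 [164.7 208.5]
pred top edge [144.2 206.1] slot@.04 [157.6 207.8]
```

View pics/z.png

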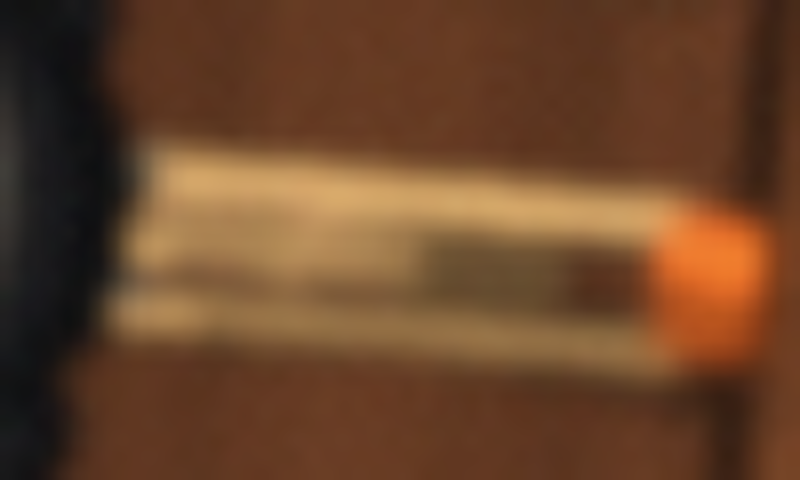

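The top edge is within about 1 mm of the predicted row, so I lower it under guard.

Run:
```python
from h import *
g=manip.servo_line([SL[0],SL[1],.135],max_speed=.05,guard=5);st(f'1 {g}')
if not g:
    g=manip.servo_line([SL[0],SL[1],.110],max_speed=.03,guard=6);o=st(f'2 {g}');print(o['moment'])
```

```text
1 False 14.97 [0.4804 0.265  0.1354] [-0.28  0.45 -2.64] 0.0092 30.6
2 True 15.61 [0.4799 0.2642 0.1156] [-0.43 -1.09  2.71] 0.0096 31.4
[-0.0218825   0.00231161 -0.01570675]
```

Run:
```python
from h import *
manip.dwell(.4);st('held')
manip.grip(.03);manip.dwell(.2);st('open')
p=manip.get_obs()['ee_pos']
print(manip.servo_line([p[0],p[1],.20],max_speed=.08,guard=6))
manip.servo_line([p[0],p[1],.30],max_speed=.2);st('up')
manip.servo_line([.52,.10,.25],max_speed=.2,frame=q([0,1,0],[0,0,-1]))
manip.grip(0,20);st('clear')
ims=[imaging.snapshot(n)[:,:,::-1] for n in('top','side')]
f=lambda im,x,y,w,h:cv2.resize(im[y:y+h,x:x+w],(400,400),interpolation=cv2.INTER_CUBIC)
cv2.imwrite("pics/placed.png",np.hstack([f(ims[0],100,155,100,100),f(ims[1],150,120,100,100)]))
```

```text
held 16.01 [0.4797 0.2642 0.1156] [ 0.59 -2.07  5.19] 0.01 31.8
open 16.54 [0.4788 0.2643 0.115 ] [ 1.38  0.24 -1.09] 0.0299 0.0
False
up 18.4 [0.4781 0.2641 0.2989] [ 0.79  0.16 -0.55] 0.0301 0.0
clear 19.83 [0.52   0.1004 0.2501] [-0.45  0.77 -1.18] 0.0002 0.0
```

View pics/placed.png

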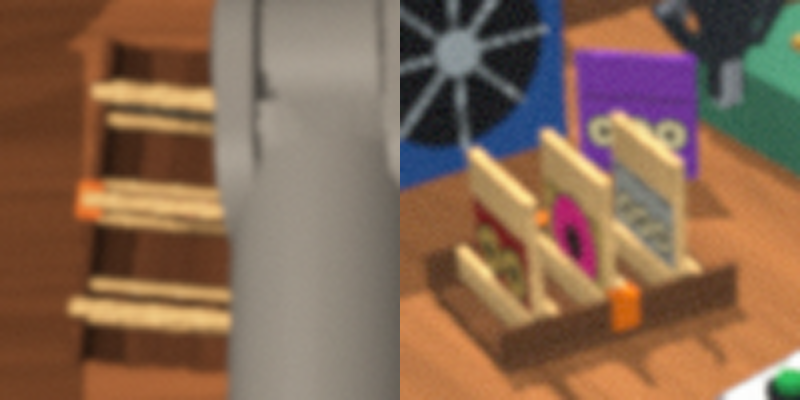

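The panel stands upright in the tagged slot, at side view (193,177), with both neighbours unmoved. Next the keys.

Run:
```python
from h import *
K={'yellow':(.557,-.0077),'blue':(.566,-.0662),'green':(.4977,-.0162)}
Q=q([0,1,0],[0,0,-1])
for k,(x,y) in K.items():
    manip.servo_line([x,y,.11],max_speed=.15,frame=Q)
    manip.servo_line([x,y,.068],max_speed=.08);manip.dwell(.2)
    z0=st(k+' above')
    g=manip.servo_line([x,y,.049],max_speed=.02,guard=9);manip.dwell(.2);st(f'{k} pressed {g}')
    manip.servo_line([x,y,.11],max_speed=.1)
manip.servo_line([.50,-.05,.28],max_speed=.15);manip.dwell(.4);st('end')
ims=[imaging.snapshot(n)[:,:,::-1] for n in('top','side')]
f=lambda im,x,y,w,h:cv2.resize(im[y:y+h,x:x+w],(400,400),interpolation=cv2.INTER_CUBIC)
cv2.imwrite("pics/end.png",np.hstack([f(ims[0],100,80,220,220),f(ims[1],150,120,170,170)]))
```

```text
yellow above 22.16 [ 0.5574 -0.0078  0.0685] [ 0.48 -0.26 -0.29] 0.0002 0.0
yellow pressed True 23.07 [ 0.5571 -0.0077  0.0541] [-1.48  0.62  5.66] -0.0001 3.1
blue above 25.2 [ 0.5664 -0.0663  0.0685] [0.28 0.4  1.08] 0.0002 0.0
blue pressed True 26.11 [ 0.5661 -0.0662  0.0541] [-1.01  1.2   6.16] 0.0002 3.0
green above 28.42 [ 0.4981 -0.0162  0.0684] [ 0.16  0.36 -0.5 ] 0.0002 0.0
green pressed True 29.32 [ 0.4978 -0.0161  0.0541] [-0.89 -0.29  7.02] -0.0 3.6
end 31.75 [ 0.4999 -0.05    0.2798] [ 0.2   0.19 -0.3 ] 0.0003 0.0
```

View pics/end.png

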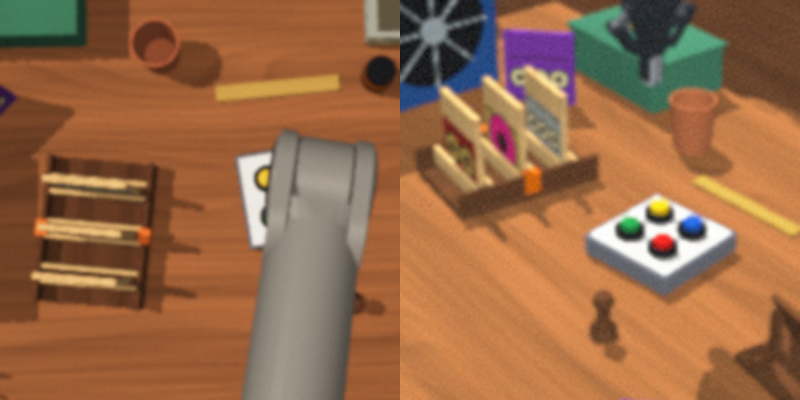

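All three keys bottomed: the tips reached z = 46 mm, which is 5.9 mm down. The end picture shows all keys up and the panel standing in the rack, with the visible items (rule, cup, jar, seal) in place.

```bash
python3 -c "
from station import manip
print(manip.close_job())"
```

```text
the job is handed in; nothing more can be done
None
```

The panel stands released in the orange-tagged slot, yellow, blue and green were each pressed fully down in that order, red was never touched, and the job is handed in; no verdict was returned.

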